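Stand the tall dolly peg in the free compartment of the peg box

ROBOT

A 6-joint arm with a two-finger parallel gripper is mounted at the origin on the work surface. World frame = base frame: x ahead of the robot, y to its left, z up, the work surface at z = 0. Lengths are in mm, angles in rad, forces in N, time in s.
With the tool pointing down it reaches from about 300 to 775 mm from the base axis. Payload 14.6 kg.
Tool frame: the origin (TCP) lies midway between the tips of the shut fingers; the grasp point (between the pads) lies grasp_offset behind it (grasp_offset is the distance from the TCP to the grasp point, in mm); z points along the fingers, y is the line along which they close (so a half turn about z gives the same grasp; the last joint's range is limited). The gripper opens to 94 mm and grips with 3 to 60 N. Pads are 16 mm wide; open, the fingers measure 119 mm over their backs; the gripper's body (75 mm by 177 mm) begins 78 mm behind the grasp point.
Start: joints at [1.187, 0.3, 1.521, -0, 1.321, -0.067], TCP at [171.337, 522.621, 205.446] pointing down, gripper open.
Joint ranges: [-3.03, 3.03], [-0.79, 2.21], [0.23, 2.52], [-1.04, 4.18], [0, 3.07], [-2.55, 2.55]. Speed limits (rad/s): [2.22, 2.22, 2.57, 3.14, 3.14, 3.14].

INTERFACE

Orientations are given as [roll, pitch, yaw] about the fixed x, y, z axes, in that order (R = Rz(yaw) Ry(pitch) Rx(roll)).
In Python, from cell import * gives the robot as it stands. The module is installed in compiled form; this text tells all that it offers.
- The arm moves only by the shell command python3 -m jog 'ROWS' [FORCE]. ROWS is JSON, a list of rows, each a list of 3 entries, a list of its own where there are three numbers: the finger opening in mm, from 0 to 94, then the shift along the tool's x, y, z in units of 50 mm (1.0 is 50 mm), then the turn about the tool's z in units of 180 degrees (1.0 is 180 degrees). In form: [[fingers, [dx, dy, dz], twist], ...]. A call has 1 to 20 rows; each row shifts and turns the commanded pose from where the row before left it, along the tool's axes as they then stand; what a row does not reach is not made up. A row lasts 1/10 s, in which the tool goes at most 50 mm and 8.59 degrees, less where a joint would pass 70% of its speed; a pose out of reach is approached as far as the arm can. A call with a number of a shift or a turn outside -1 to 1 is refused whole. A call with a gripper value outside its range is refused whole. The fingers move at their own pace and stop on an object; FORCE is the grip in N (left out, the last holds). Time passes only in rows, so rows that do not move let the fingers close. It gives the time, the measured TCP pose, the force, the opening and the grip force at its end, in the units of the state.
- read_state(): the state, without advancing time (a new reading comes with each control period).
- camera(name): name is "scene" or "top" or "wrist"; returns the picture (420x560x3 uint8, red, green, blue); there is no depth.
- calibration(name): a dict with "mtx" (3x3 intrinsics, pixels), "cam_to_world" (4x4, takes a point from camera to world coordinates); the wrist camera has in their place "hand_eye" (4x4, takes a point from camera to tool coordinates, whose origin is the TCP and whose axes are the flange's). Camera axes: x right, y down, z forward; pixel columns grow to the right and rows downward; lengths in mm; the calibration is good to about 2 mm. A picture is of the moment at which its call begins: read the wrist's pose just before it. calibration takes no time and is no camera call.
- sign_off(): hands the job in; it is judged then, once.
Trained networks look in the newest picture that a camera, given by its name, has taken for a name from the list of things; names that differ only in an ending like _2 or _b are one class to them, and where a whole thing is asked for, a point or a joint stands for the part that bears it (a point fixed in the world has none). Each returns a list of dicts, best first, with "conf" (0 to 1); they miss things now and then, are a little off and sometimes report something else, mostly with a low value. They report only what shows in the picture. A call takes as long as a camera call. They do not tell look-alikes from the thing itself.
- regions_of(camera, query): "pixels" (420x560 bool, what is visible of it) and "rect" ([centre column, centre row, width, height] in pixels, round what is visible of it).
The state is a dict: "clock": time; "joints": joint angles; "qd": joint speeds; "effort": joint torques, N m; "eef_pos": TCP position; "eef_rot": TCP orientation; "wrist_force": force on the tool from outside, world axes, zero at the start; "moment": the same for the moment, N m; "finger_gap": finger opening in mm; "finger_force": force on a finger pad.
Only numpy, scipy, OpenCV 4.12 (cv2) and the standard library are available. Lean on these libraries where they do the work, as an engineer would, in place of code of your own. Each camera call takes 0.05 s, during which the arm holds its last target. There are 200 camera calls.

TASK

The tall wooden dolly peg standing on the starch table belongs in the four-compartment wooden peg box. Find the one compartment that is neither lidded nor already holding a toggle, lower the peg upright into it until its foot meets the compartment floor, and only then let go. Leave the two short toggles where they are.

Things in the scene. Friction and masses are not known exactly. Their poses are not given: they have to be found in the camera images.
- dolly_mid (a point): tall wooden dolly peg, loose, upright on the table: 100 mm tall, round, z axis up to the head; foot 30 mm across, straight 22 mm shaft from 22 to 80 mm above the foot, then a narrow neck and a 22 mm head; 35 to 70 g. The point is on its axis, 50 mm above the foot. Best gripped about 15 mm above this point, so that the fingertips stay clear above the box.
- peg_box: square wooden box fixed on the table, 130 x 130 x 34 mm high; origin centre of underside, z up, turned any way. 6 mm walls, cross dividers and floor make 4 cells, 56 mm wide, 28 mm deep, centres at x, y = +-31 mm, floor at z = 6 mm. The (+x, +y) cell has a fixed lid flush with the rim with a flat brass disc; the others are open: two hold a toggle, one (it varies) is empty.
- toggle_a_mid (a point): one of two alike short turned wooden toggles (spool shaped, 30 mm in diameter, 28 mm tall, loose, about 20 g), standing near the middle of an open compartment with its top level with the box's rim. The point is on its axis half-way up; z up.
- toggle_b_mid (a point): the other short wooden toggle, same shape and size, in another open compartment. The point is on its axis half-way up; z up.
Not all that is in view belongs to the job. What is meant by the part that bears dolly_mid is not green, and is the smaller of those in its own colour. What is shaped like the part that bears toggle_b_mid but blue is not meant.

How it is judged:
By the outcome, as a careful person would: the job done as asked, in the order asked, and still so for the second after the job is handed in, with the robot touching nothing.
It also fails if it takes over 32 s, if anything falls off the work surface, if the arm or the gripper's body presses on something with over 40 N, if the wrist force passes 120 N, or if a joint passes its speed limit or range.

## Working session

There is one attempt and no reset: what is moved stays moved. The work goes in short steps, Python scripts to look and compute and a shell command to move; the robot and the scene stay as the last step left them, time stands still between calls to the robot, and variables do not carry over. Pictures are saved under pics/ and viewed, at most 10 in all, crops included, and the job is handed in when it is done.

```bash
mkdir -p pics; cat > h.py <<'E'
from cell import *
import numpy as np, cv2
from scipy.spatial.transform import Rotation as R
def cam(name):
    c=calibration(name); K=np.array(c["mtx"])
    if name=="wrist":
        s=read_state(); T=np.eye(4); T[:3,:3]=R.from_euler('xyz',s["eef_rot"]).as_matrix(); T[:3,3]=s["eef_pos"]
        return K,T@np.array(c["hand_eye"])
    return K,np.array(c["cam_to_world"])
def ray(name,u,v,z):
    K,T=cam(name); d=T[:3,:3]@np.linalg.inv(K)@[u,v,1]; o=T[:3,3]; return o+d*(z-o[2])/d[2]
def proj(name,p):
    K,T=cam(name); q=K@(np.linalg.inv(T)@np.append(p,1))[:3]; return q[:2]/q[2]
def snap(name,f):
    im=camera(name); cv2.imwrite(f,im[:,:,::-1]); return im
E
python3 - <<'E'
from h import *
print(read_state())
a=snap("top","pics/t0.png");b=snap("scene","pics/s0.png")
for c in("top","scene"):
  print(c,cam(c)[1][:3,3])
  for q in("dolly_mid","peg_box","toggle_a_mid"):
    print(c,q,[(round(r["conf"],2),np.round(r["rect"],0).tolist()) for r in regions_of(c,q)])
E
```

```text
{'clock': 0.0, 'joints': array([ 1.18740892e+00,  3.00485540e-01,  1.52156186e+00,  7.03985397e-06,
        1.32066681e+00, -6.65617185e-02]), 'qd': array([-9.17412000e-04, -1.05148143e-03,  9.89473713e-04, -2.12321240e-05,
        2.03953578e-04,  2.03446285e-04]), 'effort': array([ 1.60855368e-03, -5.31804156e+01, -3.52741027e+01,  7.08844280e-02,
        2.42916163e-02, -1.35237083e-04]), 'eef_pos': array([171.24220389, 522.40339403, 204.88652979]), 'eef_rot': array([-3.14047403e+00, -8.14012698e-05,  2.82476518e+00]), 'wrist_force': array([-0.69313501,  0.17356091, -0.84892604]), 'moment': array([-0.02616996, -0.03415875,  0.04785258]), 'finger_force': 0.0, 'finger_gap': 94.1896944790349}
top [431.16089017  26.84300196 761.25449924]
top dolly_mid [(0.93, [162.0, 166.0, 38.0, 44.0]), (0.79, [147.0, 211.0, 32.0, 25.0]), (0.68, [150.0, 248.0, 32.0, 18.0])]
top peg_box [(0.93, [358.0, 246.0, 93.0, 92.0])]
top toggle_a_mid [(0.65, [344.0, 267.0, 16.0, 20.0])]
scene [1008.96964426  -30.22884237  749.66925102]
scene dolly_mid [(0.88, [414.0, 251.0, 43.0, 62.0]), (0.86, [416.0, 217.0, 29.0, 41.0]), (0.72, [400.0, 186.0, 25.0, 45.0])]
scene peg_box [(0.86, [189.0, 219.0, 100.0, 92.0])]
scene toggle_a_mid [(0.57, [201.0, 196.0, 17.0, 18.0])]
```

View pics/t0.png

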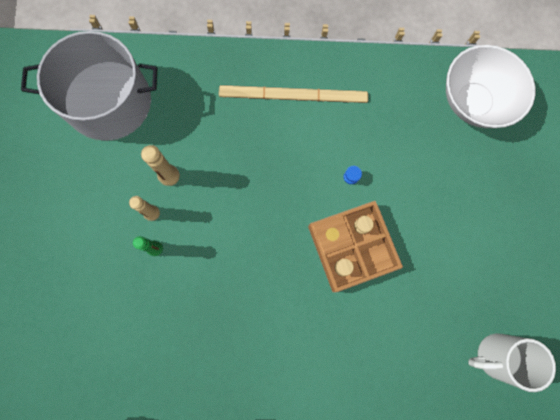

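View pics/s0.png

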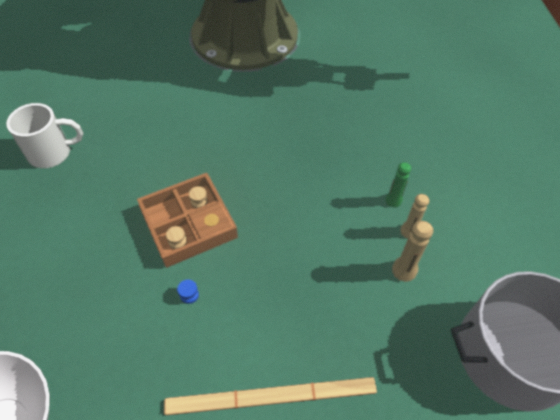

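Candidates for the peg in the top view are the big wooden peg (162,166), the small wooden peg (147,209) and the green peg (147,245). The small wooden one is right: it isn't green and it's the smaller of the wooden pair. In the box, the lid with the disc is at (333,235) and the toggles are at (365,225) and (345,268). The empty cell is at (380,256). The blue look-alike at (353,176) doesn't count.

```bash
cat > m.py <<'E'
from h import *
from scipy.optimize import least_squares
def cyl(p):
    pts=[]
    for z,r in((0,15),(3,15),(22,11),(80,11),(92,11),(98,9)):
        for a in np.linspace(0,2*np.pi,24,False): pts.append([p[0]+r*np.cos(a),p[1]+r*np.sin(a),z])
    return np.array(pts)
def bb(n,P):
    q=np.array([proj(n,x) for x in P]); a,b=q.min(0),q.max(0); return np.array([a[0],a[1],b[0],b[1]])
E
python3 - <<'E'
from m import *
im=camera("top"); camera("scene")
def near(n,q,u,v): return min(regions_of(n,q),key=lambda r:abs(r["rect"][0]-u)+abs(r["rect"][1]-v))
T={}
for n,u,v in(("top",147,209),("scene",416,217)):
    r=near(n,"dolly_mid",u,v)["rect"]; T[n]=np.array([r[0]-r[2]/2,r[1]-r[3]/2,r[0]+r[2]/2,r[1]+r[3]/2]); print(n,T[n].round(1))
for ns in(("top",),):
  f=least_squares(lambda p:np.concatenate([bb(n,cyl(p))-T[n] for n in ns]),ray("top",150,213,10)[:2]); print(ns,f.x.round(1),f.fun.round(1))
print("scene pred",bb("scene",cyl(f.x)).round(1))
for p in((152,214),(137,203)): print(ray("top",*p,0),ray("top",*p,95))
b=near("top","peg_box",358,246)
m=b["pixels"].astype(np.uint8); K=cam("top")
c=max(cv2.findContours(m,0,1)[0],key=cv2.contourArea)[:,0]
W=np.array([ray("top",*q,34)[:2] for q in c],np.float32); r=cv2.minAreaRect(W); print("box",r)
for nm,q in dict(lid=(333,235),a=(365,225),b=(345,268)).items(): print(nm,ray("top",*q,34).round(1))
print("empty",ray("top",380,256,6).round(1))
s=cv2.resize(im[150:300,100:420],(800,375),interpolation=2); cv2.imwrite("pics/c1.png",s[:,:,::-1])
E
```

```text
top [129.2 197.8 164.4 222.4]
scene [402.4 195.6 429.2 238. ]
('top',) [566.  243.4] [ 2.6  0.2 -2.9 -0.2]
scene pred [396.3 192.2 424.1 236.8]
[566.72356598 246.22075815   0.        ] [549.80615634 218.8437287   95.        ]
[587.13863047 276.22208713   0.        ] [567.67354311 245.10107161  95.        ]
box ((513.78515625, -131.49375915527344), (130.00173950195312, 135.36447143554688), 21.233924865722656)
lid [531.5 -92.7  34. ]
a [ 551.6 -151.7   34. ]
b [ 472.4 -114.2   34. ]
empty [ 498.  -185.9    6. ]
```

View pics/c1.png

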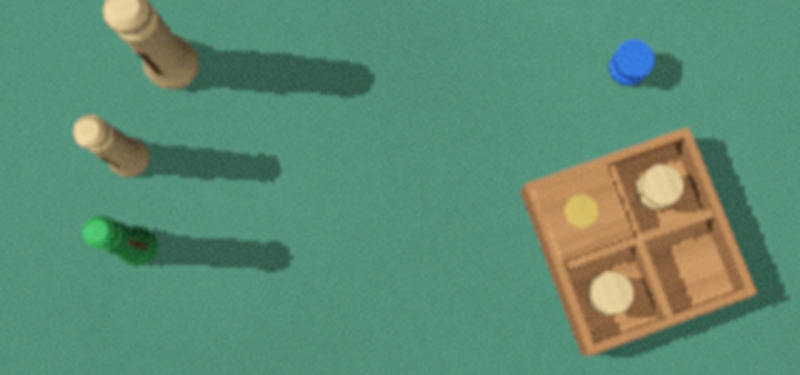

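The crop confirms it: the small wooden peg is at crop (110,145), between the big one (150,40) and the green one (120,240). The empty cell is the one at crop (700,270).

```bash
python3 - <<'E'
from h import *
import cell
print([n for n in dir(cell) if not n.startswith('_')], getattr(cell,'grasp_offset',None))
print("hand_eye",np.array(calibration("wrist")["hand_eye"]).round(2).tolist())
print("big foot",ray("top",170,178,0).round(0),"green",ray("top",155,247,0).round(0))
f=ray("top",170,178,0)
for h in(100,120,140,160): print(h,proj("top",[f[0],f[1],h]).round(0),proj("scene",[f[0],f[1],h]).round(0), "small",proj("top",[567,244,h]).round(0))
t=np.array([567,244.]);s=read_state();Rt=R.from_euler('xyz',s["eef_rot"]).as_matrix()
print("tool shift/50", Rt.T@np.array([*(t-s["eef_pos"][:2]),0])/50)
E
```

```text
['Unreachable', 'calibration', 'camera', 'grasp_offset', 'read_state', 'regions_of', 'sign_off'] 18.8
hand_eye [[0.0, -0.96, -0.26, 76.46], [1.0, 0.0, -0.0, 0.2], [0.0, -0.26, 0.96, -179.47], [0.0, 0.0, 0.0, 1.0]]
big foot [638. 218.   0.] green [504. 235.   0.]
100 [156. 162.] [414. 236.] small [137. 203.]
120 [153. 158.] [417. 229.] small [133. 200.]
140 [150. 154.] [420. 222.] small [129. 197.]
160 [146. 150.] [424. 214.] small [124. 194.]
tool shift/50 [-9.25543372e+00 -2.82999065e+00 -1.56114860e-04]
```

```bash
python3 -m jog '[[60,[-0.4,-0.12,0],0],[60,[-0.66,-0.2,0],0],[60,[-0.66,-0.2,0],0],[60,[-0.66,-0.2,0],0],[60,[-0.66,-0.2,0],0],[60,[-0.66,-0.2,0],0],[60,[-0.66,-0.2,0],0],[60,[-0.66,-0.2,0],0],[60,[-0.66,-0.2,0],0],[60,[-0.66,-0.2,0],0],[60,[-0.66,-0.2,0],0],[60,[-0.66,-0.2,0],0],[60,[-0.66,-0.2,0],0],[60,[-0.66,-0.2,0],0],[60,[-0.27,-0.11,0],0],[60,[0,0,0],0],[60,[0,0,0],0]]'
python3 - <<'E'
from m import *
s=read_state();print(s["eef_pos"],s["eef_rot"],s["finger_gap"])
snap("wrist","pics/w0.png")
r=regions_of("wrist","dolly_mid")
for q in r: print(round(q["conf"],2),np.round(q["rect"]).tolist())
print("pred",[proj("wrist",[567,244,z]).round(0).tolist() for z in(0,50,100)],bb("wrist",cyl([567,244])).round(0))
E
```

```text
clock: 2.35
eef_pos: [566.0, 244.7, 205.3]
eef_rot: [-3.142, -0.0, 2.825]
wrist_force: [-0.9, 0.3, 0.2]
finger_gap: 60.0
finger_force: 0.0
[566.0103539  244.6946182  205.34932392] [-3.14155234e+00 -4.50202262e-04  2.82501075e+00] 59.98122007725413
0.98 [281.0, 280.0, 31.0, 90.0]
0.76 [251.0, 136.0, 36.0, 34.0]
0.58 [285.0, 197.0, 24.0, 48.0]
pred [[280.0, 185.0], [279.0, 195.0], [279.0, 208.0]] [266. 172. 293. 217.]
```

View pics/w0.png

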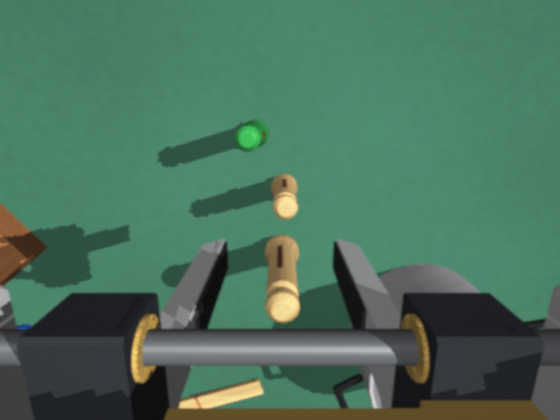

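The wrist view shows the small peg in the middle, foot at (285,185) and head at (286,205). The big peg is at (282,280) and the green one at (251,135). The small peg sits within a few mm of my estimate, so I'll refine it.

```bash
python3 - <<'E'
from m import *
camera("wrist")
q=min(regions_of("wrist","dolly_mid"),key=lambda r:abs(r["rect"][1]-197))["rect"]
t=np.array([q[0]-q[2]/2,q[1]-q[3]/2,q[0]+q[2]/2,q[1]+q[3]/2]);print(t)
f=least_squares(lambda p:bb("wrist",cyl(p))-t,[567,244]);print(f.x,f.fun)
s=read_state();Rt=R.from_euler('xyz',s["eef_rot"]).as_matrix()
print(Rt.T@np.array([*(f.x-s["eef_pos"][:2]),51.8-s["eef_pos"][2]])/50, Rt.round(2).tolist())
E
```

```text
[271.25 170.15 298.55 219.05]Traceback (most recent call last):
  File "<stdin>", line 5, in <module>
    return func(*args, **kwargs)
    result = trf(vector_fun.fun, vector_fun.jac, x0, f0, J0, lb, ub, ftol, xtol,
                 gtol, max_nfev, x_scale, loss_function, tr_solver,
                 tr_options.copy(), verbose, callback=callback_wrapped)
    return trf_no_bounds(
        fun, jac, x0, f0, J0, ftol, xtol, gtol, max_nfev, x_scale,
        loss_function, tr_solver, tr_options, verbose, callback=callback)
    J = jac(x)
    self._update_jac()
    ~~~~~~~~~~~~~~~~^^
    self.J = self.jac_wrapped(xp_copy(self.x), f0=self.f)
             ~~~~~~~~~~~~~~~~^^^^^^^^^^^^^^^^^^^^^^^^^^^^
    J, dct = approx_derivative(
             ~~~~~~~~~~~~~~~~~^
        self.fun,
        ^^^^^^^^^
    ...<2 lines>...
        **self.finite_diff_options,
        ^^^^^^^^^^^^^^^^^^^^^^^^^^^
    )
    ^
    J, _nfev = _dense_difference(fun_wrapped, x0, f0, h,
               ~~~~~~~~~~~~~~~~~^^^^^^^^^^^^^^^^^^^^^^^^
                             use_one_sided, method,
                             ^
[... 289 characters left out ...]
^^^^^^^^^^
    return np.atleast_1d(self.fun(x))
                         ~~~~~~~~^^^
    return self.f(x, *self.args, **self.kwargs)
           ~~~~~~^^^^^^^^^^^^^^^^^^^^^^^^^^^^^^
  File "<stdin>", line 5, in <lambda>
  File "m.py", line 9, in bb
    q=np.array([proj(n,x) for x in P]); a,b=q.min(0),q.max(0); return np.array([a[0],a[1],b[0],b[1]])
                ~~~~^^^^^
  File "h.py", line 13, in proj
    K,T=cam(name); q=K@(np.linalg.inv(T)@np.append(p,1))[:3]; return q[:2]/q[2]
        ~~~^^^^^^
  File "h.py", line 7, in cam
    s=read_state(); T=np.eye(4); T[:3,:3]=R.from_euler('xyz',s["eef_rot"]).as_matrix(); T[:3,3]=s["eef_pos"]
ValueError: time passes only in moves, steps and waits
```

```bash
sed -i 's/^def cam(/from functools import lru_cache\n@lru_cache\ndef cam(/' h.py; python3 - <<'E'
from m import *
s=read_state();Rt=R.from_euler('xyz',s["eef_rot"]).as_matrix()
t=np.array([271.25,170.15,298.55,219.05])
f=least_squares(lambda p:bb("wrist",cyl(p))-t,[567,244]);print(f.x,f.fun,s["eef_pos"],s["clock"])
print(Rt.T@np.array([*(f.x-s["eef_pos"][:2]),51.8-s["eef_pos"][2]])/50, Rt.round(2).tolist())
E
```

```text
[569.23696653 249.52306585] [ 0.43386148  2.13312903 -0.33752019 -1.75190819] [566.01991201 245.01694243 205.75107562] 2.55
[-0.03256874  0.10478175  3.07905755] [[-0.95, 0.31, 0.0], [0.31, 0.95, 0.0], [-0.0, 0.0, -1.0]]
```

```bash
python3 -m jog '[[60,[-0.03,0.09,0.3],0],[60,[0,0,0.5],0],[60,[0,0,0.5],0],[60,[0,0,0.5],0],[60,[0,0,0.5],0],[60,[0,0,0.4],0],[60,[0,0,0.25],0],[60,[0,0,0.13],0],[60,[0,0,0],0],[40,[0,0,0],0],[30,[0,0,0],0],[26,[0,0,0],0],[24,[0,0,0],0],[18,[0,0,0],0],[18,[0,0,0],0],[18,[0,0,0],0],[18,[0,0,0],0]]' 12
python3 - <<'E'
from h import *
snap("scene","pics/s1.png")
E
```

```text
clock: 4.25
eef_pos: [569.7, 247.9, 51.6]
eef_rot: [3.142, 0.0, 2.825]
wrist_force: [-0.2, -0.4, 2.2]
finger_gap: 21.5
finger_force: 12.0
```

View pics/s1.png

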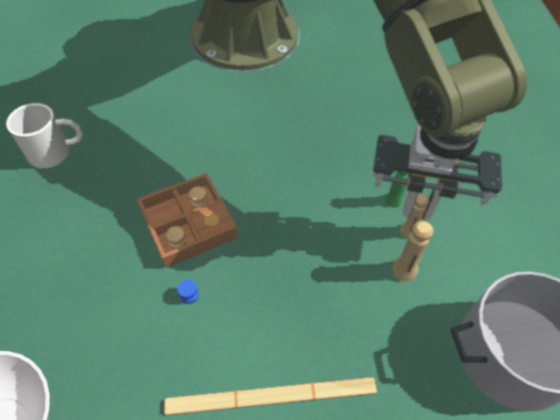

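The grip is good: opening 21.5 mm, close to the 22 mm shaft. Next I lift and carry it over to the empty cell, at about (495.5, -173).

```bash
python3 -m jog '[[18,[0,0,-0.1],0],[18,[0,0,-0.3],0],[18,[0,0,-0.5],0],[18,[0,0,-0.5],0],[18,[0,0,-0.4],0],[18,[0,0,-0.1],0],[18,[-0.04,-0.3,0],0],[18,[-0.08,-0.55,0],0],[18,[-0.08,-0.6,0],0],[18,[-0.08,-0.6,0],0]]' 20
python3 -m jog '[[18,[-0.09,-0.6,0],0],[18,[-0.09,-0.6,0],0],[18,[-0.09,-0.6,0],0],[18,[-0.09,-0.6,0],0],[18,[-0.09,-0.6,0],0],[18,[-0.09,-0.6,0],0],[18,[-0.09,-0.6,0],0],[18,[-0.09,-0.6,0],0],[18,[-0.09,-0.6,0],0],[18,[-0.07,-0.45,0],0],[18,[-0.04,-0.3,0],0],[18,[0,-0.16,0],0],[18,[0,-0.1,0],0],[18,[0,0,0],0],[18,[0,0,0],0],[18,[0,0,0],0]]'
python3 - <<'E'
from m import *
s=read_state();p=s["eef_pos"];print(p)
snap("wrist","pics/w1.png");a=snap("scene","pics/s2.png")
f=p[2]-51.6
print("foot pred wrist",proj("wrist",[p[0],p[1],f]),"scene",proj("scene",[p[0],p[1],f]))
c,u,v=np.array([512.5,-133.3]),np.array([.932,.362]),np.array([-.362,.932])
for n in("wrist","scene"):
  print(n,"empty top corners",[proj(n,[*(c+a*u+b*v),34]).round(0).tolist() for a,b in((-59,-59),(-59,-3),(-3,-3),(-3,-59))])
E
```

```text
clock: 5.3
eef_pos: [549.7, 144.1, 145.1]
eef_rot: [-3.14, -0.002, 2.825]
wrist_force: [-0.1, 0.2, 0.2]
finger_gap: 21.8
finger_force: 20.0
clock: 6.9
eef_pos: [495.0, -172.1, 146.4]
eef_rot: [3.142, -0.0, 2.826]
wrist_force: [-0.2, -0.1, -0.6]
finger_gap: 21.7
finger_force: 20.0
[ 494.95614431 -172.13378089  146.42524673]
foot pred wrist [280.22651906 225.58803412] scene [155.23970487 183.33791266]
wrist empty top corners [[235.0, 200.0], [283.0, 160.0], [323.0, 209.0], [275.0, 246.0]]
scene empty top corners [[140.0, 199.0], [171.0, 187.0], [183.0, 211.0], [151.0, 223.0]]
```

View pics/w1.png

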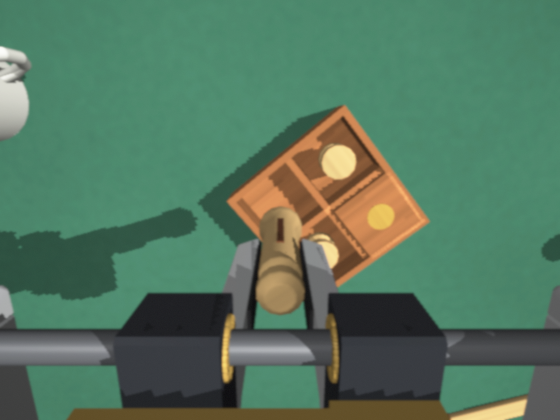

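View pics/s2.png

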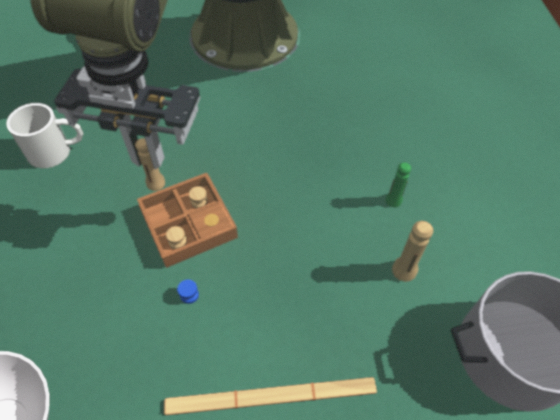

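In the wrist view the open cell spans about (237,201), (288,158), (330,210) and (280,245), so its centre is near (283,205). The peg foot is about 4 px to the left of that, so I'll shift 3 mm along tool y and then lower. The scene view shows the peg upright and above the cell.

```bash
python3 -m jog '[[18,[0,0.06,0.1],0],[18,[0,0,0.3],0],[18,[0,0,0.4],0],[18,[0,0,0.4],0],[18,[0,0,0.25],0],[18,[0,0,0.15],0],[18,[0,0,0.05],0],[18,[0,0,0],0],[18,[0,0,0],0]]'
python3 -m jog '[[18,[0,0,0.02],0],[18,[0,0,0.02],0],[18,[0,0,0],0]]'
```

```text
clock: 7.9
eef_pos: [496.1, -170.0, 64.6]
eef_rot: [-3.141, 0.001, 2.825]
wrist_force: [-1.0, -0.6, -0.1]
finger_gap: 21.1
finger_force: 20.0
clock: 8.2
eef_pos: [495.7, -169.9, 62.0]
eef_rot: [-3.142, 0.0, 2.825]
wrist_force: [-0.4, -0.3, -0.3]
finger_gap: 21.6
finger_force: 20.0
```

```bash
python3 -m jog '[[18,[0,0,0.02],0],[18,[0,0,0.02],0],[18,[0,0,0.02],0],[18,[0,0,0],0]]'
python3 -m jog '[[18,[0,0,0.02],0],[18,[0,0,0],0],[18,[0,0,0],0]]'
```

```text
clock: 8.6
eef_pos: [495.7, -169.8, 58.8]
eef_rot: [3.142, -0.0, 2.825]
wrist_force: [-0.7, 0.9, -0.4]
finger_gap: 21.4
finger_force: 20.0
clock: 8.9
eef_pos: [495.7, -169.9, 57.9]
eef_rot: [-3.142, -0.0, 2.825]
wrist_force: [-0.2, 0.7, -0.0]
finger_gap: 21.5
finger_force: 20.0
```

```bash
python3 - <<'E'
from h import *
snap("scene","pics/s3.png");im=cv2.imread("pics/s3.png")[100:280,90:260];cv2.imwrite("pics/s3c.png",cv2.resize(im,None,fx=3,fy=3,interpolation=2))
E
```

```text
(no output)
```

View pics/s3c.png

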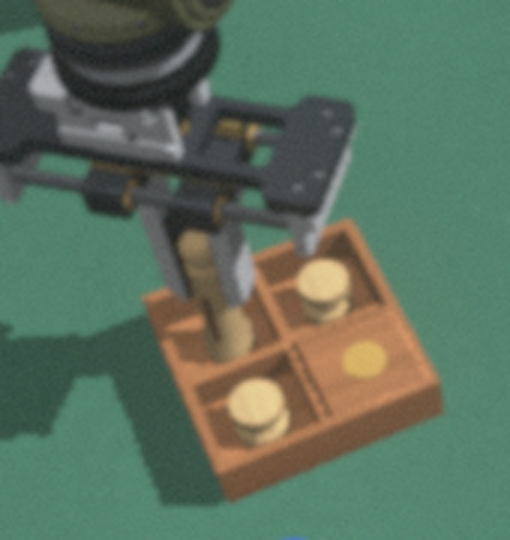

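The peg is inside the empty cell with its foot near crop (230,350), clear of the walls, and both toggles are undisturbed. I'll lower until it makes contact.

```bash
python3 -m jog '[[18,[0,0,0.01],0],[18,[0,0,0.01],0],[18,[0,0,0],0]]'; python3 -m jog '[[18,[0,0,0.01],0],[18,[0,0,0.01],0],[18,[0,0,0],0]]'
```

```text
clock: 9.25
eef_pos: [496.0, -170.0, 57.6]
eef_rot: [-3.142, 0.001, 2.825]
wrist_force: [-2.0, 0.9, 6.9]
finger_gap: 21.7
finger_force: 20.0
clock: 9.55
eef_pos: [496.4, -170.1, 57.5]
eef_rot: [-3.141, 0.002, 2.825]
wrist_force: [-4.4, 1.9, 17.1]
finger_gap: 21.5
finger_force: 20.0
```

Contact came at z = 57.6, exactly as predicted. Now I ease off the load, release and retreat.

```bash
python3 -m jog '[[18,[0,0,-0.01],0],[18,[0,0,-0.01],0],[18,[0,0,0],0],[24,[0,0,0],0],[30,[0,0,0],0],[40,[0,0,0],0],[44,[0,0,0],0],[44,[0,0,0],0],[44,[0,0,-0.1],0],[44,[0,0,-0.3],0],[44,[0,0,-0.5],0],[44,[0,0,-0.6],0],[44,[0,0,-0.6],0],[44,[0.3,0,-0.5],0],[44,[0.5,0,0],0],[44,[0.5,0,0],0],[44,[0.3,0,0],0],[44,[0,0,0],0]]'
python3 - <<'E'
from h import *
a=snap("scene","pics/s4.png")[130:290,100:270];b=snap("top","pics/t4.png")[180:310,290:428]
o=np.hstack([cv2.resize(a,(400,376)),cv2.resize(b,(400,376))]);cv2.imwrite("pics/f.png",o[:,:,::-1])
E
```

```text
clock: 11.35
eef_pos: [418.9, -144.7, 187.6]
eef_rot: [-3.141, 0.001, 2.825]
wrist_force: [0.4, 0.9, 0.2]
finger_gap: 44.0
finger_force: 0.0
```

View pics/f.png

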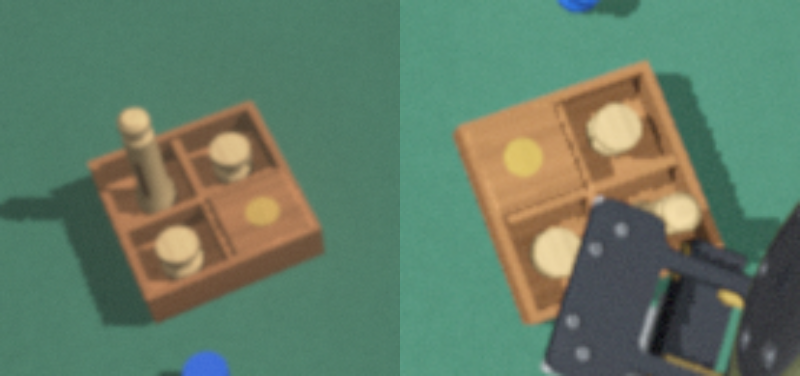

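The peg stands upright in the formerly empty cell (left crop, foot (155,195), head (135,120)). Both toggles are in place and the gripper is clear.

```bash
python3 -c "
from cell import *
print(sign_off())"
```

```text
the job is handed in; nothing more can be done
None
```

The small wooden dolly peg is standing upright on the floor of the empty compartment and was let go only after its foot touched down; both toggles are where they were, and the job was handed in at about 11.5 s (no verdict was returned).

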